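Slide the fire-clay disc under the spark guard

TASK

Clear the way by putting the blue chisel into the red tool tray. Then slide the round fire-clay disc, with the iron flower riding on it, along the bench and in under the clear spark guard until the whole disc lies inside the painted white ring; do not lift or tip the disc or lose the flower. Leave the jar, the brass stake and the oil can where they stand, do not knock the guard, and let go of everything at the end.

Things in the scene. Friction and masses are not known exactly. Their poses are not given: they have to be found in the camera images.
- disc: loose pale sand-coloured fire-clay disc, 120 mm across, 30 mm high, about 0.6 kg, too wide to grasp; origin at the centre of its underside. It slides on the bench and stops when the push stops
- flower: loose iron flower blank about 60 mm across, 8 mm thick with a small brass ball (15 mm high in all), lying on top of the disc near its centre, about 50 g; origin at the centre of its underside
- chisel: loose cold chisel, 110 mm long (own x axis runs along it towards the bright steel cutting end), blue shank 14 mm wide and 14 mm high, lying on the bench roughly along world y; origin at the middle of its length, on its underside
- tray: fixed red open tool tray, outside 180 mm along its x, 110 mm along its y, 22 mm high, walls 4 mm, floor about 4 mm; origin at the centre of its underside
- guard: fixed spark guard; origin on the bench at the centre of the painted white ring (flat, inside diameter 146 mm, outside 160 mm). Own x axis points into the guard from its open side, roughly along world +y. Post 26 mm thick at own x = +128 mm, its foot 60 mm across, 14 mm high. The disc enters from the -x side
- guard_edge (a point): middle of the open side's yellow edge of the guard's clear plate, on its underside, 125 mm above the bench; axes as the guard's. The plate runs from here 185 mm along x and 100 mm to either side, 10 mm thick (18 mm near the post). An upright gripper meets it before the disc is home; one leaning back 30 to 45 degrees, fingers reaching in below, clears it
- jar: loose bystander: squat amber glass jar with steel cap, 60 mm across, 52 mm high; origin at the centre of its underside. Jar, stake and chisel stand in a row across the bench, about 120 mm apart in x, in any order; the disc can pass on to the guard only where the chisel lay
- stake: loose bystander: waisted brass stake, 60 mm across at the foot, 54 mm high; origin at the centre of its underside
- oilcan: loose bystander: green oil can, 48 mm across, 85 mm high, beside the guard on the robot's side; origin at the centre of its underside

How it is judged:
By the outcome, as a careful person would: the job done as asked, in the order asked, and still so for the second after the job is handed in, with the robot touching nothing.
It also fails if it takes over 72 s, if anything falls off the work surface, if the arm or the gripper's body presses on something with over 40 N, if the wrist force passes 120 N, or if a joint passes its speed limit or range.

ROBOT

A 6-joint arm with a two-finger parallel gripper is mounted at the origin on the work surface. World frame = base frame: x ahead of the robot, y to its left, z up, the work surface at z = 0. Lengths are in mm, angles in rad, forces in N, time in s.
With the tool pointing down it reaches from about 325 to 1000 mm from the base axis. Payload 5.1 kg.
Tool frame: the origin (TCP) lies midway between the tips of the shut fingers; the grasp point (between the pads) lies manip.pinch_z behind it (manip.pinch_z is the distance from the TCP to the grasp point, in mm); z points along the fingers, y is the line along which they close (so a half turn about z gives the same grasp; the last joint's range is limited). The gripper opens to 85 mm and grips with 20 to 120 N. Pads are 22 mm wide; open, the fingers measure 114 mm over their backs; the gripper's body (76 mm by 85 mm) begins 54 mm behind the grasp point. The pads swing forward as they close: fully open they stand 13 mm farther back than shut.
Start: joints at [-1.419, 0.124, 1.65, -0, 1.367, -0.083], TCP at [151.189, -632.16, 231.322] pointing down, gripper open.
Joint ranges: [-2.61, 2.61], [-1.02, 2.33], [0.03, 2.71], [-1.35, 4.49], [0.32, 2.68], [-2.91, 2.91]. Speed limits (rad/s): [2.57, 2.57, 3.14, 3.14, 3.14, 3.14].

INTERFACE

Orientations are given as a unit quaternion [w, x, y, z].
In Python, from plant import observe, vision, ticket, manip gives the robot as it stands.
- The arm moves only by the shell command python3 -m handwheel 'ROWS' [FORCE]. ROWS is JSON, a list of rows, each a list of 7 numbers: the shift along the tool's x, y, z in mm, then the turn, a rotation vector about the tool's x, y, z in degrees, then the opening, from 0 (shut) to 1 (fully open). In form: [[dx, dy, dz, wx, wy, wz, jaw], ...]. A call has 1 to 5 rows; each row is the pose to reach, as a shift and turn from the pose commanded when the call began, along the tool's axes at that moment; what a row does not reach only later rows make up. A row lasts 1/10 s, in which the tool goes at most 50 mm and 8.59 degrees, less where a joint would pass 70% of its speed; a pose out of reach is approached as far as the arm can. A call with a gripper value outside its range is refused whole. The fingers move at their own pace and stop on an object; FORCE is the grip in N (left out, the last holds). Time passes only in rows, so rows that repeat a pose let the fingers close. It gives the time, the measured TCP pose, the force, the opening and the grip force at its end, in the units of the state.
- observe(): the state, without advancing time (a new reading comes with each control period).
- vision.grab_frame(name): name is "side" or "top" or "wrist"; returns a dict with "pixels" (384x512x3 uint8, red, green, blue), "fx", "fy", "cx", "cy" (pixels), "world_from_camera" (4x4, takes a point from camera to world coordinates). Camera axes: x right, y down, z forward; pixel columns grow to the right and rows downward; lengths in mm; the calibration is good to about 2 mm. The wrist camera is an equidistant fisheye: a pixel r from the principal point sees the ray r / f radians off the axis. A picture is of the moment at which its call begins. There is no depth.
- ticket.close_job(): hands the job in; it is judged then, once.
The state is a dict: "clock": time; "joints": joint angles; "joint_velocities": joint speeds; "effort": joint torques, N m; "eef_pos": TCP position; "tool_rot": TCP orientation; "force": force on the tool from outside, world axes, zero at the start; "torque": the same for the moment, N m; "opening": finger opening in mm; "gripper_force": force on a finger pad.
Only numpy, scipy, OpenCV 4.12 (cv2) and the standard library are available. Lean on these libraries where they do the work, as an engineer would, in place of code of your own. Each camera call takes 0.05 s, during which the arm holds its last target. There are 200 camera calls.

## Working session

There is one attempt and no reset: what is moved stays moved. The work goes in short steps, Python scripts to look and compute and a shell command to move; the robot and the scene stay as the last step left them, time stands still between calls to the robot, and variables do not carry over. Pictures are saved under pics/ and viewed, at most 10 in all, crops included, and the job is handed in when it is done.

```bash
ls; mkdir -p pics; python3 - <<'E'
from plant import observe, vision, ticket, manip
import cv2,numpy as np
print(observe()); print(manip.pinch_z)
for n in ("top","side"):
    f=vision.grab_frame(n); cv2.imwrite(f"pics/{n}0.png",f["pixels"][:,:,::-1]); print(n,f["fx"],f["fy"],f["cx"],f["cy"],np.round(f["world_from_camera"],3).tolist())
    np.savez(f"pics/{n}0.npz",**f)
E
```

```text
pics
{'clock': 0.0, 'joints': array([-1.41860618e+00,  1.24519227e-01,  1.65168608e+00,  1.84949737e-05,
        1.36745210e+00, -8.25656621e-02]), 'joint_velocities': array([-0.00061713,  0.00062388, -0.00032738,  0.00070204,  0.00156958,
       -0.00020271]), 'effort': array([ 3.40013801e-03, -4.23606384e+01, -3.65450478e+01,  1.70128897e-04,
        7.06394538e-03,  1.82700762e-05]), 'eef_pos': array([ 151.10020909, -631.57397755,  230.03671209]), 'tool_rot': array([-1.03206537e-03,  9.93118810e-01,  1.17106632e-01, -2.68825143e-05]), 'force': array([ 0.07292276,  0.38089116, -0.0257484 ]), 'torque': array([-0.02894363,  0.02355674,  0.02234863]), 'gripper_force': 0.0, 'opening': 85.37444605787657}
18.700000000000003
top 371.6259232799631 371.6259232799631 258.6713969024042 191.0494258842935 [[-0.013, -0.991, 0.136, 390.232], [-1.0, 0.015, 0.017, -47.304], [-0.018, -0.136, -0.991, 1071.478], [0.0, 0.0, 0.0, 1.0]]
side 407.0154387839244 407.0154387839244 254.13098345596217 187.82929502451282 [[-0.996, -0.04, 0.082, 413.148], [-0.091, 0.508, -0.856, 999.51], [-0.007, -0.86, -0.51, 720.398], [0.0, 0.0, 0.0, 1.0]]
```

View pics/top0.png

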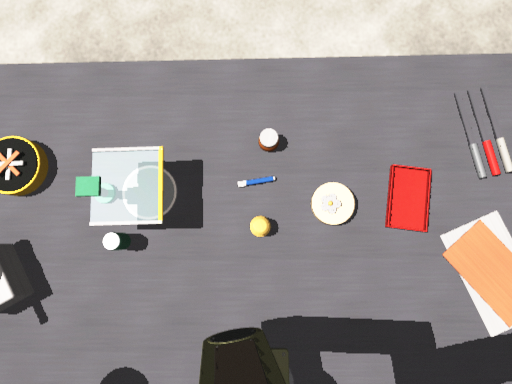

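View pics/side0.png

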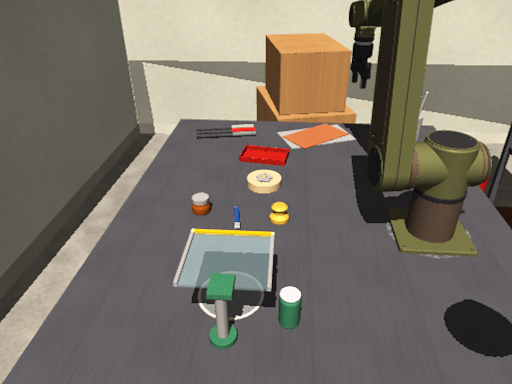

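Top view: chisel (257,182) with its bright end at the left (+y). Disc (333,204), tray (409,198), ring about (150,192), yellow edge at col 161, jar (269,140), stake (260,226), oil can (115,241). The side view agrees.

```bash
cat > h.py <<'E'
import cv2,numpy as np
from plant import observe, vision, manip
from scipy.spatial.transform import Rotation as R
from scipy.optimize import least_squares
def load(n): return dict(np.load(f"pics/{n}.npz"))
def hsv(f): return cv2.cvtColor(f["pixels"],cv2.COLOR_RGB2HSV)
def cast(f,uv,z):
    uv=np.atleast_2d(np.asarray(uv,float)); T=f["world_from_camera"]
    d=np.c_[(uv[:,0]-f["cx"])/f["fx"],(uv[:,1]-f["cy"])/f["fy"],np.ones(len(uv))]@T[:3,:3].T
    o=T[:3,3]; return (o+d*((z-o[2])/d[:,2])[:,None])[:,:2]
def blob(f,lo,hi,box=None,k=0):
    m=cv2.inRange(hsv(f),np.array(lo),np.array(hi))
    if box is not None:
        b=np.zeros_like(m); b[box[1]:box[3],box[0]:box[2]]=255; m&=b
    c,_=cv2.findContours(m,cv2.RETR_EXTERNAL,cv2.CHAIN_APPROX_NONE)
    return m,max(c,key=cv2.contourArea)[:,0,:]
def circ(p):
    s=least_squares(lambda q:np.hypot(*(p-q[:2]).T)-q[2],[*p.mean(0),60],loss="soft_l1"); return s.x, np.abs(s.fun).mean()
def rect(p):
    return cv2.minAreaRect(p.astype(np.float32))
def T(): 
    s=observe(); q=s["tool_rot"]; return s["eef_pos"],R.from_quat(q[[1,2,3,0]])
def totool(dw): return T()[1].inv().apply(dw)
E
python3 - <<'E'
from h import *
np.set_printoptions(precision=1,suppress=True)
t=load("top0"); s=load("side0")
H=hsv(t)
for p in [(333,190),(333,204),(345,204),(257,182),(240,184),(409,198),(150,170),(175,192),(161,190),(269,136),(260,226),(112,241),(345,320)]: print(p,H[p[1],p[0]],end=' ')
print()
m,c=blob(t,(10,20,120),(30,140,255),(305,175,365,235)); print("disc top",len(c),circ(cast(t,c,30)))
m,c=blob(t,(100,120,60),(125,255,255),(230,165,290,200)); print("chisel blue",rect(cast(t,c,10)))
m2=cv2.inRange(H,np.array((0,0,130)),np.array((179,80,255))); ys,xs=np.nonzero(m2[170:200,230:250]); print("steel",cast(t,np.c_[xs+230,ys+170],7).mean(0),len(xs), cast(t,np.c_[xs+230,ys+170],7).max(0))
m,c=blob(t,(0,150,60),(6,255,255),(370,150,445,245)); print("tray",rect(cast(t,c,22)))
m,c=blob(t,(22,120,100),(32,255,255),(150,130,172,235)); print("yellow",rect(cast(t,c,130)))
m,c=blob(s,(22,120,100),(32,255,255),(170,220,280,245)); print("yellow side",rect(cast(s,c,130)))
m,c=blob(t,(15,120,100),(32,255,255),(240,205,280,245)); print("stake",rect(cast(t,c,40)))
m,c=blob(s,(5,20,120),(30,140,255),(235,165,295,198)); print("disc side",len(c),circ(cast(s,c,30)))
m,c=blob(s,(100,120,60),(125,255,255),(225,195,250,235)); print("chisel side",rect(cast(s,c,10)))
m,c=blob(s,(0,150,60),(6,255,255),(230,140,300,170)); print("tray side",rect(cast(s,c,22)))
# crops
a=cv2.resize(t["pixels"][125:260,80:220,::-1],None,fx=4,fy=4,interpolation=cv2.INTER_CUBIC)
cv2.imwrite("pics/c1.png",a)
E
```

```text
(333, 190) [ 27  11 255] (333, 204) [ 18   5 246] (345, 204) [ 28  12 255] (257, 182) [108 175 219] (240, 184) [ 10   3 250] (409, 198) [  1 194 249] (150, 170) [ 83  21 217] (175, 192) [ 13  28 147] (161, 190) [ 30 125 255] (269, 136) [ 20   3 250] (260, 226) [ 29  88 255] (112, 241) [  0   0 255] (345, 320) [135  10  50] 
disc top 123 (array([ 496.5, -236.2,   60.7]), np.float64(0.914639773981126))
chisel blue ((566.881103515625, -32.28420639038086), (14.46957015991211, 74.72749328613281), 8.693979263305664)
steel [556.2  27.1] 565 [599.5  53.6]
tray ((510.39129638671875, -451.95623779296875), (116.7272720336914, 179.9849090576172), 81.84310913085938)
yellow ((546.6556396484375, 221.40489196777344), (190.84022521972656, 7.863952159881592), 1.3107383251190186)
yellow side ((542.1442260742188, 220.6678924560547), (187.77706909179688, 18.172245025634766), 0.8585776686668396)
stake ((433.8492431640625, -37.536685943603516), (40.71394729614258, 55.667449951171875), 85.9873046875)
disc side 92 (array([ 496.4, -211.5,   77.8]), np.float64(7.394995448590531))
chisel side ((569.0359497070312, -32.15098571777344), (12.639030456542969, 77.0849838256836), 7.174918174743652)
tray side ((510.84417724609375, -432.8977966308594), (151.22042846679688, 183.634765625), 82.079345703125)
```

View pics/c1.png

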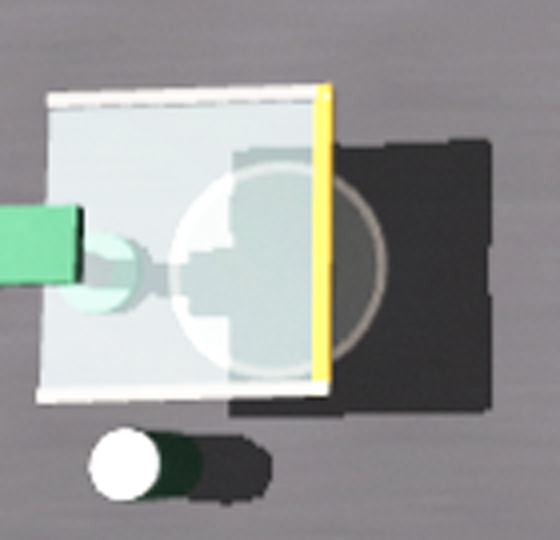

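The ring in the crop spans cols 168–388 and rows 160–380, so its centre is at full-image pixel (149.5,192.5). The yellow edge runs along col 322 of the crop.

```bash
cat >> h.py <<'E'
def plan(p,zdir,ydir,cur=None):
    """tool shift (mm) and rotvec (deg) from current measured pose to TCP p, tool z along zdir, tool y ~ ydir"""
    P,Q=T(); z=np.array(zdir,float); z/=np.linalg.norm(z); y=np.array(ydir,float); y-=z*(y@z); y/=np.linalg.norm(y)
    G=R.from_matrix(np.c_[np.cross(y,z),y,z])
    return np.round(np.r_[Q.inv().apply(np.array(p)-P),np.degrees((Q.inv()*G).as_rotvec())],1)
E
python3 - <<'E'
from h import *
np.set_printoptions(precision=1,suppress=True)
t=load("top0"); s=load("side0")
print("ring",cast(t,[[149.5,192.5],[122,192.5],[177,192.5],[149.5,165],[149.5,220]],0))
H=hsv(t); box=t["pixels"][170:196,232:284].astype(int)
m=((H[170:196,232:284,1]>110)&(H[170:196,232:284,0]>95)|(box.sum(2)>330)).astype(np.uint8)
n,l,st,_=cv2.connectedComponentsWithStats(m); k=1+np.argmax(st[1:,4]); ys,xs=np.nonzero(l==k)
print("chisel whole",rect(cast(t,np.c_[xs+232,ys+170],10)),st[k])
print('\n'.join(''.join('#' if v else '.' for v in r) for r in m))
print("jar cap top52",cast(t,[269,135],52),"oil",cast(t,[112,241],85))
m,c=blob(s,(100,120,60),(125,255,255),(225,195,250,235)); print(c.min(0),c.max(0))
a=np.radians(98.7); ax=np.array([np.cos(a),np.sin(a),0])
print(plan([566,-18,120],[0,0,-1],[np.sin(a),-np.cos(a),0]))
E
```

```text
ring [[537.8 290.1]
 [539.  371.1]
 [536.6 209.3]
 [619.8 292.3]
 [457.4 287.9]]
chisel whole ((560.9886474609375, -26.194007873535156), (148.25, 73.3189468383789), 89.07291412353516) [   0    0   52   26 1301]
####################################################
####################################################
####################################################
####################################################
####################################################
####################################################
####################################################
############################################.#######
############################################.#######
###########################################..#######
##########################################...#######
########################################....########
##################################.......###########
############################......##################
######################.........#####################
##############..........############################
##############...###################################
########.....#######################################
####################################################
####################################################
####################################################
####################################################
####################################################
####################################################
####################################################
####################################################
jar cap top52 [[689.5 -61.4]] oil [[397.8 359.7]]
[234 207] [238 221]
[ 546.3 -500.1  111.2   -0.1   -0.1  -85.2]
```

```bash

python3 -m handwheel '[[36,-33,0,0,0,0,1],[73,-67,0,0,0,0,1],[109,-100,0,0,0,0,1],[146,-133,0,0,0,0,1],[182,-167,0,0,0,0,1]]' >/dev/null
python3 -m handwheel '[[36,-33,0,0,0,0,1],[73,-67,0,0,0,0,1],[109,-100,0,0,0,0,1],[146,-133,0,0,0,0,1],[182,-167,0,0,0,0,1]]' >/dev/null
python3 -m handwheel '[[36,-33,0,0,0,0,1],[73,-67,0,0,0,0,1],[109,-100,0,0,0,0,1],[146,-133,0,0,0,0,1],[182,-167,0,0,0,0,1]]' >/dev/null
python3 -m handwheel '[[0,0,10,0,0,-8.5,0.7],[0,0,20,0,0,-17,0.7],[0,0,30,0,0,-25.5,0.7],[0,0,40,0,0,-34,0.7],[0,0,50,0,0,-42.5,0.7]]' >/dev/null
python3 -m handwheel '[[0,0,10,0,0,-8.5,0.7],[0,0,20,0,0,-17,0.7],[0,0,30,0,0,-25.5,0.7],[0,0,40,0,0,-34,0.7],[0,0,50,0,0,-42.5,0.7]]'
python3 - <<'E'
from h import *
np.set_printoptions(precision=1,suppress=True)
t=load("top0"); a=np.radians(98.7)
print(cast(t,[[257,181.5],[238,184],[276,178.7]],10))
print(T()[0],observe()["joints"],plan([565.5,-24,5],[0,0,-1],[np.sin(a),-np.cos(a),0]))
f=vision.grab_frame("wrist"); cv2.imwrite("pics/w1.png",f["pixels"][:,:,::-1])
E
```

```text
clock: 2.6
eef_pos: [565.2, -17.8, 130.4]
tool_rot: [-0.0, 0.651, 0.759, -0.0]
force: [-0.7, 0.3, 0.1]
opening: 59.5
gripper_force: 0.0
[[563.8 -25. ]
 [557.3  30.1]
 [571.2 -80.1]]
[565.2 -17.8 130.4] [-0.1  0.   1.9  0.   1.2 -0.3] [ -6.2  -0.6 125.4  -0.1  -0.    0.1]
```

View pics/w1.png

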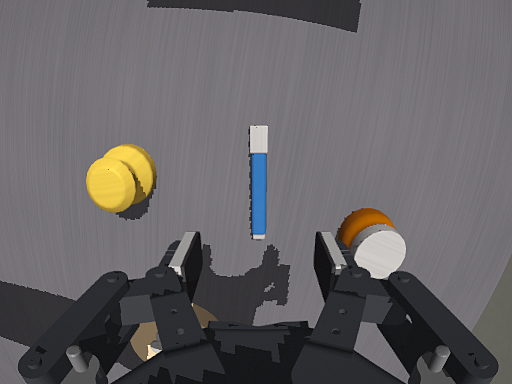

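Wrist view: the chisel (258,180) is centred between the fingers, with the stake at (120,180) and the jar at (372,240), both clear.

```bash

python3 -m handwheel '[[-3,-0.6,35,0,0,0,0.6],[-7,-0.6,70,0,0,0,0.6],[-7,-0.6,100,0,0,0,0.6],[-7,-0.6,118,0,0,0,0.6],[-7,-0.6,126.5,0,0,0,0.6]]'
python3 -m handwheel '[[0,0,0,0,0,0,0.4],[0,0,0,0,0,0,0],[0,0,0,0,0,0,0],[0,0,0,0,0,0,0],[0,0,0,0,0,0,0]]' 40
python3 -m handwheel '[[0,0,-5,0,0,0,0],[0,0,-25,0,0,0,0],[0,0,-60,0,0,0,0],[0,0,-100,0,0,0,0],[0,0,-125,0,0,0,0]]'
python3 - <<'E'
from h import *
np.set_printoptions(precision=1,suppress=True)
f=vision.grab_frame("wrist"); cv2.imwrite("pics/w2.png",f["pixels"][:,:,::-1])
print(np.degrees(T()[1].as_matrix()[0,0]),T()[1].as_matrix())
a=np.radians(-8.2) # chisel tip dir = tool x
print(plan([511,-451,130],[0,0,-1],[np.sin(a),-np.cos(a),0]))
E
```

```text
clock: 3.15
eef_pos: [564.2, -24.7, 2.3]
tool_rot: [-0.002, 0.654, 0.757, -0.001]
force: [0.6, -0.4, -0.4]
opening: 51.3
gripper_force: 0.0
clock: 3.65
eef_pos: [567.5, -25.1, 6.5]
tool_rot: [0.001, 0.653, 0.757, 0.001]
force: [-0.7, -0.2, 5.8]
opening: 12.6
gripper_force: 42.1
clock: 4.15
eef_pos: [566.8, -25.0, 132.7]
tool_rot: [0.001, 0.653, 0.757, 0.001]
force: [0.5, 0.2, -0.4]
opening: 12.2
gripper_force: 41.4
-8.423782875128849 [[-0.1  1.   0. ]
 [ 1.   0.1 -0. ]
 [-0.   0.  -1. ]]
[-412.5 -120.2    7.1    0.5   -0.4  106.7]
```

View pics/w2.png

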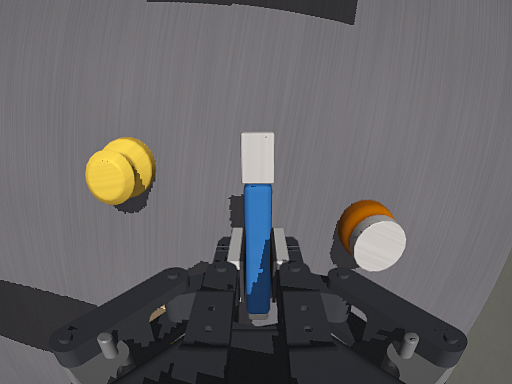

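The chisel is held, centred at (258,250), with jar and stake unmoved. Next I carry it to the tray.

```bash

python3 -m handwheel '[[-30,-9,0,0,0,0,0],[-70,-20,0,0,0,0,0],[-115,-33,0,0,0,0,0],[-160,-47,0,0,0,0,0],[-205,-60,0,0,0,0,0]]'>/dev/null
python3 -m handwheel '[[-45,-13,0,0,0,0,0],[-90,-26,0,0,0,0,0],[-135,-39,0,0,0,0,0],[-180,-52,0,0,0,0,0],[-207,-60,0,0,0,0,0]]'>/dev/null
python3 -m handwheel '[[0,0,0,0,0,8,0],[0,0,0,0,0,16,0],[0,0,0,0,0,24,0],[0,0,0,0,0,32,0],[0,0,0,0,0,40,0]]'>/dev/null
python3 -m handwheel '[[0,0,0,0,0,8,0],[0,0,0,0,0,16,0],[0,0,0,0,0,24,0],[0,0,0,0,0,32,0],[0,0,0,0,0,40,0]]'>/dev/null
python3 -m handwheel '[[0,0,0,0,0,8,0],[0,0,0,0,0,16,0],[0,0,0,0,0,24,0],[0,0,0,0,0,27,0],[0,0,0,0,0,27,0]]'
python3 - <<'E'
from h import *
np.set_printoptions(precision=1,suppress=True)
f=vision.grab_frame("top"); cv2.imwrite("pics/t2.png",f["pixels"][:,:,::-1])
a=np.radians(-8.2); print(observe()["joints"])
print(plan([511,-450,12],[0,0,-1],[np.sin(a),-np.cos(a),0]))
E
```

```text
clock: 6.7
eef_pos: [507.4, -449.5, 128.5]
tool_rot: [-0.001, 0.997, -0.074, -0.001]
force: [-0.3, 0.9, -2.0]
opening: 12.6
gripper_force: 41.4
[-0.8  0.3  1.7  0.   1.2  0.9]
[  3.8   0.1 116.6  -0.1   0.1  -0.3]
```

View pics/t2.png

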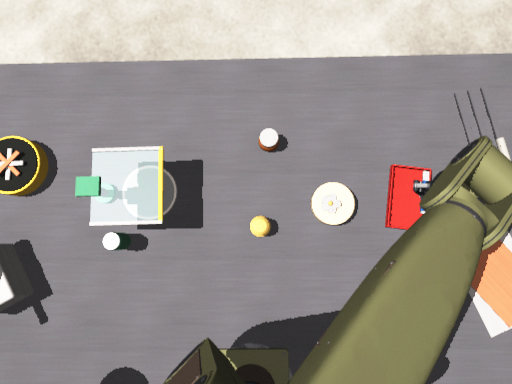

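The gripper with the chisel hangs over the tray (409,198); disc, jar, stake and oil can are unchanged. Lowering and releasing with a narrow opening.

```bash

python3 -m handwheel '[[2,0,30,0,0,0,0],[4,0,65,0,0,0,0],[4,0,95,0,0,0,0],[4,0,110,0,0,0,0],[4,0,116.5,0,0,0,0]]'
python3 -m handwheel '[[0,0,0,0,0,0,0],[0,0,0,0,0,0,0.35],[0,0,0,0,0,0,0.35],[0,0,0,0,0,0,0.35],[0,0,0,0,0,0,0.35]]'
python3 -m handwheel '[[0,0,-20,0,0,0,0.35],[0,0,-60,0,0,0,0.35],[0,0,-100,0,0,0,0.35],[0,0,-140,0,0,0,0.35],[0,0,-180,0,0,0,0.35]]'
python3 - <<'E'
from h import *
np.set_printoptions(precision=1,suppress=True)
f=vision.grab_frame("side"); g=vision.grab_frame("wrist")
a=cv2.resize(f["pixels"][120:200,200:320],(600,400),interpolation=cv2.INTER_CUBIC)
b=cv2.resize(g["pixels"],(533,400))
cv2.imwrite("pics/s3.png",cv2.resize(np.hstack([a,b]),None,fx=.7,fy=.7)[:,:,::-1])
print(T()[0],T()[1].as_matrix())
E
```

```text
clock: 7.25
eef_pos: [510.8, -449.5, 10.8]
tool_rot: [-0.001, 0.997, -0.074, -0.002]
force: [0.8, 0.1, -1.6]
opening: 12.3
gripper_force: 41.4
clock: 7.75
eef_pos: [512.4, -451.2, 14.6]
tool_rot: [0.001, 0.997, -0.074, 0.001]
force: [0.8, 0.5, -0.1]
opening: 29.6
gripper_force: 0.0
clock: 8.25
eef_pos: [511.8, -450.5, 195.4]
tool_rot: [0.0, 0.997, -0.074, 0.0]
force: [1.2, -0.6, 0.7]
opening: 30.0
gripper_force: 0.0
[ 514.8 -453.5  202.8] [[ 1.  -0.1  0. ]
 [-0.1 -1.  -0. ]
 [ 0.   0.  -1. ]]
```

View pics/s3.png

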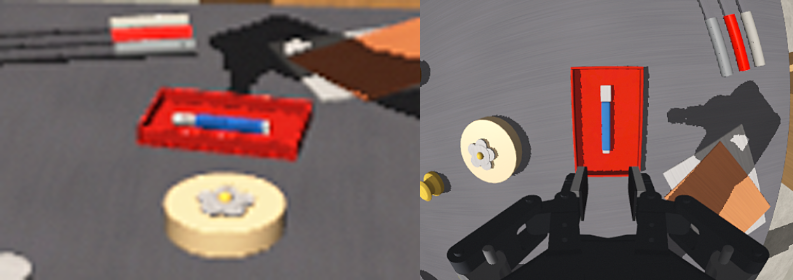

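The chisel lies flat in the tray (side crop (150,87), wrist (424,82)), and the disc with its flower is untouched. Next I turn the tool and lean it back.

```bash

python3 -m handwheel '[[0,0,0,0,0,-8.5,1],[0,0,0,0,0,-17,1],[0,0,0,0,0,-25.5,1],[0,0,0,0,0,-34,1],[0,0,0,0,0,-42.4,1]]'>/dev/null
python3 -m handwheel '[[0,0,0,0,0,-8.5,1],[0,0,0,0,0,-17,1],[0,0,0,0,0,-25.5,1],[0,0,0,0,0,-34,1],[0,0,0,0,0,-42.4,1]]'>/dev/null
python3 -m handwheel '[[0,0,0,0,0,-7,1],[10,0,0,0,0,-13.6,1],[40,0,0,0,0,-13.6,1],[80,0,0,0,0,-13.6,1],[110,0,0,0,0,-13.6,1]]'
python3 -m handwheel '[[0,0,0,0,8,0,1],[0,0,0,0,16,0,1],[0,0,0,0,24,0,1],[0,0,0,0,32,0,1],[0,0,0,0,40,0,1]]'
python3 - <<'E'
from h import *
np.set_printoptions(precision=2,suppress=True)
print(observe()["joints"],T()[0]); print(T()[1].as_matrix())
th=np.radians(40); z=[0,np.sin(th),-np.cos(th)]
P,Q=T(); g=vision.grab_frame("wrist"); W=g["world_from_camera"]
print("cam in tool",Q.inv().apply(W[:3,3]-P), Q.inv().apply(W[:3,2]))
for p in ([496.5,-306,60],[496.5,-306,2]): print(plan(p,z,[1,0,0]))
t=vision.grab_frame("top"); np.savez("pics/top4.npz",**t); 
m,c=blob(t,(10,20,120),(30,140,255),(305,175,365,235)); print("disc top",circ(cast(t,c,30)))
cv2.imwrite("pics/t4.png",np.vstack([t["pixels"][100:300,180:460],g["pixels"][::2,::2][:,:256][:,:]] if 0 else [t["pixels"][80:330]])[:,:,::-1])
E
```

```text
clock: 9.85
eef_pos: [538.0, -342.1, 192.8]
tool_rot: [-0.0, 0.708, 0.706, 0.0]
force: [1.1, -1.0, -0.1]
opening: 85.4
gripper_force: 0.0
clock: 10.35
eef_pos: [538.2, -344.3, 194.0]
tool_rot: [-0.242, 0.665, 0.663, 0.244]
force: [0.5, 0.4, 0.3]
opening: 85.1
gripper_force: 0.0
[-0.84  0.41  1.49  0.46  1.79 -0.87] [ 538.21 -344.32  193.97]
[[ 0.    1.    0.  ]
 [ 0.76 -0.    0.65]
 [ 0.65  0.   -0.76]]
cam in tool [  75.07   -0.47 -142.02] [-0.29 -0.    0.96]
[-54.4 -39.9 124.    0.1  -0.6  -0.4]
[-92.2 -39.7 168.1   0.1  -0.6  -0.4]
disc top (array([ 496.47, -236.17,   60.68]), np.float64(0.8958296576314292))
```

View pics/t4.png

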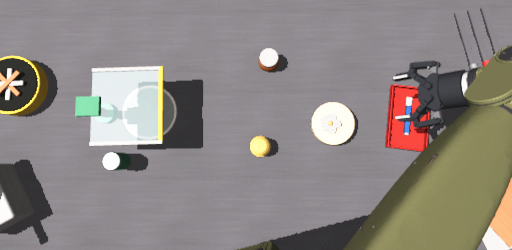

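The gripper leans back over the tray end (430,100), fingers toward the guard; the disc is still at (333,123) in this crop. Descending behind it.

```bash

python3 -m handwheel '[[-14,-10,31,0,0,0,1],[-27,-20,62,0,0,0,1],[-41,-30,93,0,0,0,1],[-54,-40,124,0,0,0,1],[-54,-40,124,0,0,0,1]]'
python3 -m handwheel '[[-10,0,12,0,0,0,1],[-20,0,23,0,0,0,1],[-28,0,33,0,0,0,1],[-34,0,40,0,0,0,1],[-36,0,43,0,0,0,1]]'
python3 - <<'E'
from h import *
np.set_printoptions(precision=2,suppress=True)
for i in range(5):
  t=vision.grab_frame("top"); print(T()[0])
print(observe()["joints"]); print(T()[1].as_matrix())
m,c=blob(t,(10,20,120),(30,140,255),(305,175,365,235)); print("disc top",circ(cast(t,c,30)))
s=vision.grab_frame("side"); 
cv2.imwrite("pics/s5.png",np.vstack([cv2.resize(t["pixels"][140:260,240:440],(600,360)),cv2.resize(s["pixels"][110:230,200:420],(600,330))])[:590,:,::-1])
E
```

```text
clock: 10.95
eef_pos: [495.0, -301.3, 59.3]
tool_rot: [-0.246, 0.665, 0.663, 0.241]
force: [0.1, 0.2, -0.6]
opening: 85.6
gripper_force: 0.0
clock: 11.45
eef_pos: [498.0, -305.2, 6.4]
tool_rot: [-0.242, 0.665, 0.663, 0.242]
force: [-0.0, 0.1, -0.4]
opening: 85.3
gripper_force: 0.0
[ 497.84 -304.97    6.26]
[ 498.   -305.14    6.89]
[ 498.24 -305.42    7.47]
[ 498.41 -305.58    7.84]
[ 498.51 -305.7     8.07]
[-0.85  0.51  1.69  0.44  1.5  -1.01]
[[ 0.    1.    0.  ]
 [ 0.77 -0.    0.64]
 [ 0.64  0.   -0.77]]
disc top (array([ 496.45, -236.24,   60.74]), np.float64(0.8873466470936892))
```

View pics/s5.png

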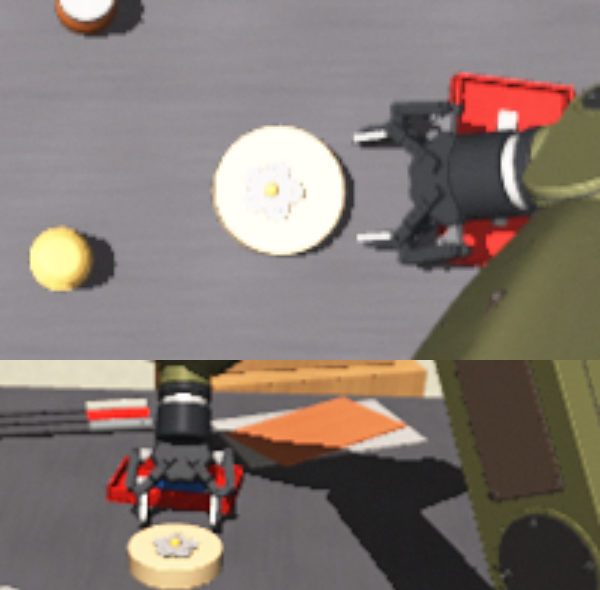

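The fingers stand 20 mm behind the disc, straddling its centreline, with the flower near the disc centre. Lowering 4 mm, closing up and starting the diagonal push.

```bash

python3 -m handwheel '[[0,0,6,0,0,0,1],[4,0,10,0,0,0,1],[8,0,13,0,0,0,1],[12,0,16,0,0,0,1],[16,0,18.5,0,0,0,1]]'
python3 -m handwheel '[[5,2,4,0,0,0,1],[13,5.5,11,0,0,0,1],[21.5,10,18,0,0,0,1],[30,15,25,0,0,0,1],[36,18,30,0,0,0,1]]'
cat > look.py <<'E'
from h import *
import sys
np.set_printoptions(precision=1,suppress=True)
t=vision.grab_frame("top"); np.savez("pics/last.npz",**t)
P=T()[0]; u=[int(v) for v in sys.argv[1:3]]
m,c=blob(t,(10,20,120),(30,140,255),(u[0]-40,u[1]-40,u[0]+40,u[1]+40)); r,e=circ(cast(t,c,30)); print("disc",r,e,"px",c.mean(0))
fm=cv2.inRange(hsv(t),np.array((18,90,120)),np.array((32,255,255))); x,y=c.mean(0).astype(int)
ys,xs=np.nonzero(fm[y-14:y+15,x-14:x+15]); 
if len(xs): print("ball-disc",cast(t,[xs.mean()+x-14,ys.mean()+y-14],42)[0]-r[:2],len(xs))
print("tcp",P,"disc-tcp",r[:2]-P[:2],"F",observe()["force"])
E
python3 look.py 325 200
```

```text
clock: 12.25
eef_pos: [498.2, -280.5, 3.7]
tool_rot: [-0.242, 0.665, 0.664, 0.242]
force: [1.2, 0.2, 0.3]
opening: 85.4
gripper_force: 0.0
clock: 12.75
eef_pos: [516.8, -233.3, 3.8]
tool_rot: [-0.242, 0.665, 0.664, 0.242]
force: [-1.6, -4.1, 0.1]
opening: 85.4
gripper_force: 2.1
disc [ 515.4 -194.7   60.8] 0.8201543717046637 px [317.3 196.6]
ball-disc [-1.3  7.3] 8
tcp [ 517.  -232.1    3.9] disc-tcp [-1.6 37.5] F [ 0.3 -0.6 -0.3]
```

```bash

python3 -m handwheel '[[5,3,4,0,0,0,1],[13,7,11,0,0,0,1],[21,12,18,0,0,0,1],[29,17,25,0,0,0,1],[37,21,31,0,0,0,1]]'
python3 -m handwheel '[[8,4.6,6.8,0,0,0,1],[16,9.2,13.6,0,0,0,1],[25,14,21,0,0,0,1],[33,19,28,0,0,0,1],[39,22.5,33,0,0,0,1]]'
python3 look.py 285 182
```

```text
clock: 13.3
eef_pos: [537.9, -185.4, 3.9]
tool_rot: [-0.241, 0.665, 0.664, 0.242]
force: [-0.8, -3.4, -1.4]
opening: 85.1
gripper_force: 2.0
clock: 13.8
eef_pos: [560.4, -134.0, 3.7]
tool_rot: [-0.242, 0.665, 0.664, 0.242]
force: [-2.5, -4.6, 1.5]
opening: 85.2
gripper_force: 2.6
disc [455.  -27.9  13.8] 3.621567005622201 px [258.3 218.6]
ball-disc [-15.6  -8.4] 178
tcp [ 560.7 -132.9    3.8] disc-tcp [-105.7  105.1] F [-0.5  0.2  0.6]
```

```bash
python3 - <<'E'
from h import *
t=load("last"); cv2.imwrite("pics/t6.png",cv2.resize(t["pixels"][100:280,70:340],None,fx=2.2,fy=2.2,interpolation=cv2.INTER_CUBIC)[:,:,::-1])
E
```

```text
(no output)
```

View pics/t6.png

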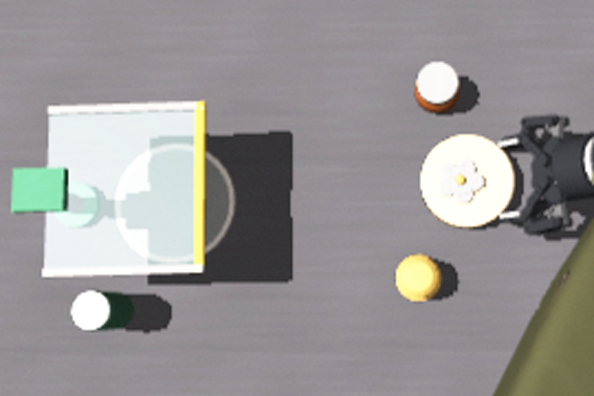

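The disc sits at crop (467,181), nested in the fingers with the flower centred, and is midway between jar (438,85) and stake (418,278). Pushing straight on through the gap.

```bash

python3 -m handwheel '[[5,-0.3,4.2,0,0,0,1],[14,-1,11.75,0,0,0,1],[24,-1.6,20.1,0,0,0,1],[33.5,-2.3,28.1,0,0,0,1],[43,-3,36.1,0,0,0,1]]'
python3 -m handwheel '[[9.6,-0.7,8,0,0,0,1],[19.2,-1.3,16.1,0,0,0,1],[28.7,-2,24.1,0,0,0,1],[38.3,-2.6,32.2,0,0,0,1],[46,-3.3,38.6,0,0,0,1]]'
sed -i 's/(10,20,120),(30,140,255)/(8,5,150),(32,110,255)/' look.py
python3 look.py 242 185; python3 - <<'E'
from h import *
print(np.round(observe()["joints"],2))
t=load("last"); cv2.imwrite("pics/t7.png",cv2.resize(t["pixels"][100:280,70:340],None,fx=2.2,fy=2.2,interpolation=cv2.INTER_CUBIC)[:,:,::-1])
E
```

```text
clock: 14.35
eef_pos: [557.2, -78.0, 3.7]
tool_rot: [-0.241, 0.665, 0.664, 0.242]
force: [-0.2, -4.3, -0.2]
opening: 84.9
gripper_force: 2.4
clock: 14.85
eef_pos: [554.0, -17.7, 3.7]
tool_rot: [-0.242, 0.665, 0.664, 0.242]
force: [0.7, -4.9, 1.2]
opening: 85.5
gripper_force: 2.5
disc [553.8  20.1  60.1] 0.8472013004906169 px [241.6 183.7]
ball-disc [-1.9  6.2] 8
tcp [553.5 -16.3   3.7] disc-tcp [ 0.3 36.4] F [ 1.  -0.2  1.1]
[-0.43  0.34  1.95  0.66  1.26 -0.77]
```

```bash

python3 -m handwheel '[[5,-0.3,4.2,0,0,0,1],[14,-1,11.75,0,0,0,1],[24,-1.6,20.1,0,0,0,1],[33.5,-2.3,28.1,0,0,0,1],[43,-3,36.1,0,0,0,1]]'
python3 -m handwheel '[[9.6,-0.7,8,0,0,0,1],[19.2,-1.3,16.1,0,0,0,1],[28.7,-2,24.1,0,0,0,1],[38.3,-2.6,32.2,0,0,0,1],[47.9,-3.2,40.2,0,0,0,1]]'
python3 -m handwheel '[[9.6,-0.7,8,0,0,0,1],[19.2,-1.3,16.1,0,0,0,1],[28.7,-2,24.1,0,0,0,1],[38.3,-2.6,32.2,0,0,0,1],[46,-3.2,38.6,0,0,0,1]]'
python3 look.py 172 189; python3 - <<'E'
from h import *
print(np.round(observe()["joints"],2))
t=load("last"); s=vision.grab_frame("side"); cv2.imwrite("pics/t7.png",np.hstack([cv2.resize(t["pixels"][125:260,80:280],(400,270)),cv2.resize(s["pixels"][185:365,140:340],(400,360))[:270]])[:,:,::-1])
E
```

```text
clock: 15.4
eef_pos: [551.2, 37.9, 3.6]
tool_rot: [-0.241, 0.665, 0.664, 0.242]
force: [-0.1, -4.4, 1.6]
opening: 85.6
gripper_force: 2.4
clock: 15.9
eef_pos: [548.0, 100.9, 3.6]
tool_rot: [-0.242, 0.665, 0.664, 0.242]
force: [1.2, -4.1, 1.6]
opening: 85.6
gripper_force: 2.4
clock: 16.4
eef_pos: [544.7, 161.0, 3.6]
tool_rot: [-0.242, 0.665, 0.664, 0.242]
force: [0.7, -5.4, 1.9]
opening: 85.2
gripper_force: 2.5
disc [543.7 195.7  56.6] 3.739407732799281 px [178.  189.8]
ball-disc [-0.9 12.6] 16
tcp [544.3 162.3   3.7] disc-tcp [-0.6 33.4] F [0.7 0.2 1. ]
[-0.13  0.26  2.05  0.8   1.1  -0.6 ]
```

View pics/t7.png

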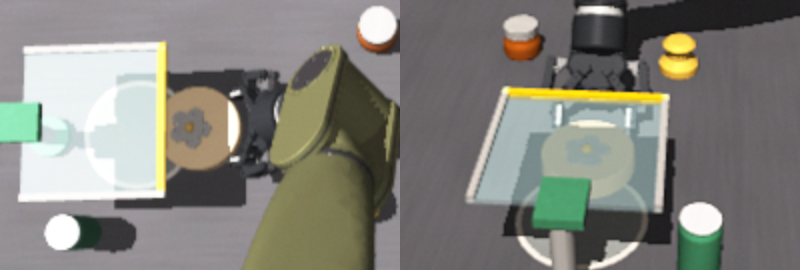

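The disc is half under the plate edge (left panel (200,128)), flower centred and gripper behind the yellow edge. The ring lies ahead at (137,133).

```bash

python3 -m handwheel '[[5,-0.3,4.2,0,0,0,1],[13,-1,10.9,0,0,0,1],[21,-2,17.6,0,0,0,1],[29,-2.7,24.3,0,0,0,1],[36,-3.2,30.2,0,0,0,1]]'
python3 - <<'E'
from h import *
np.set_printoptions(precision=1,suppress=True)
for n in ("top0","side0"):
    f=load(n); g=cv2.cvtColor(f["pixels"],cv2.COLOR_RGB2GRAY).astype(np.float32)
    best=[]
    yy,xx=np.mgrid[0:384,0:512]; w=cast(f,np.c_[xx.ravel(),yy.ravel()],0)
    c=np.array([539.,290.])
    for _ in range(4):
        d=np.hypot(*(w-c).T); pts=[]
        th=np.degrees(np.arctan2(*(w-c)[:,::-1].T)).astype(int)
        sel=(d>66)&(d<88)
        loc=cv2.GaussianBlur(g,(0,0),5).ravel(); gr=g.ravel()
        for a in range(-180,180,6):
            k=np.nonzero(sel&(th>=a)&(th<a+6))[0]
            if len(k)>4:
                wt=np.clip((gr-loc)[k],0,None)**2
                if wt.sum()>100: pts.append((w[k]*wt[:,None]).sum(0)/wt.sum())
        r,e=circ(np.array(pts)); c=r[:2]
    print(n,r,e,len(pts))
E
python3 look.py 165 190
```

```text
clock: 17.0
eef_pos: [541.7, 207.6, 3.4]
tool_rot: [-0.242, 0.665, 0.664, 0.242]
force: [0.6, -4.7, 1.6]
opening: 85.7
gripper_force: 2.0
top0 [538.8 291.   76.2] 2.220837523262758 60
side0 [540.5 292.6  76.2] 0.8848397098971574 54
disc [541.7 233.   46.1] 10.388464452415525 px [170.7 189.6]
ball-disc [ 0.4 12.9] 131
tcp [541.3 208.8   3.6] disc-tcp [ 0.4 24.1] F [ 0.4  0.1 -0.6]
```

```bash

python3 -m handwheel '[[5,-0.3,4.2,0,0,0,1],[13,-0.7,10.9,0,0,0,1],[21,-1.2,17.6,0,0,0,1],[29,-1.5,24.3,0,0,0,1],[34,-1.7,28.5,0,0,0,1]]'
python3 - <<'E'
from h import *
print(T()[0],observe()["force"])
t=vision.grab_frame("top"); s=vision.grab_frame("side"); np.savez("pics/side8.npz",**s); np.savez("pics/top8.npz",**t)
cv2.imwrite("pics/t8.png",np.hstack([cv2.resize(t["pixels"][145:235,80:190],(400,327)),cv2.resize(s["pixels"][220:350,150:310],(400,325))[:,:]][:1]+[cv2.resize(s["pixels"][220:350,150:310],(400,327))])[:,:,::-1])
E
```

```text
clock: 17.55
eef_pos: [540.1, 252.2, 3.5]
tool_rot: [-0.242, 0.665, 0.664, 0.242]
force: [-1.1, -4.2, 0.9]
opening: 85.6
gripper_force: 1.9
[540.09834633 252.23317037   3.48135276] [-1.06431038 -4.15370373  0.91502354]
```

View pics/t8.png

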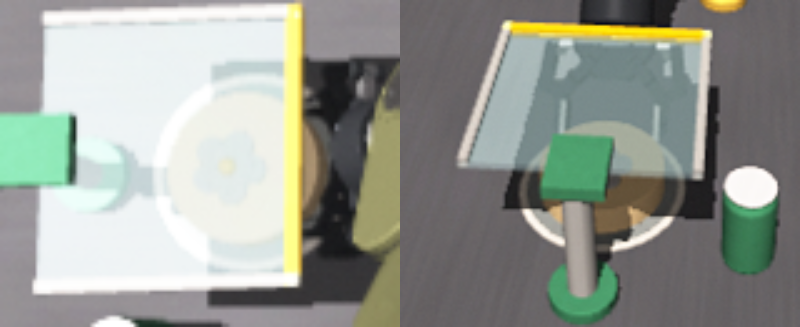

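Top panel: the disc (247,168) sits inside the ring, flower on top. Gripper is behind the edge. That view took me over the picture limit of 10, so I'll check only by numbers from here.

```bash
python3 - <<'E'
from h import *
np.set_printoptions(precision=1,suppress=True)
t=load("top8"); s=load("side8")
print("top visual",cast(t,[147.7,190.8],30), "left/right/top/bot",cast(t,[[125.5,191],[169.8,191],[147.7,169.5],[147.7,212]],30))
for n,f,cs in (("top",t,0),("side",s,0)):
    # radial edges: gradient along rays from centre on plane z=30
    g=cv2.GaussianBlur(f["pixels"].astype(np.float32),(0,0),.7)
    T=np.linalg.inv(f["world_from_camera"])
    def proj(p):
        q=p@T[:3,:3].T+T[:3,3]; return np.c_[f["fx"]*q[:,0]/q[:,2]+f["cx"],f["fy"]*q[:,1]/q[:,2]+f["cy"]].astype(np.float32)
    c=np.array([540.,289.]); rr=np.arange(50,71,.5)
    for _ in range(4):
        pts=[]
        for a in np.radians(np.arange(0,360,5)):
            P=np.c_[c[0]+rr*np.cos(a),c[1]+rr*np.sin(a),np.full(len(rr),30)]
            uv=proj(P); v=cv2.remap(g,uv[None,:,0],uv[None,:,1],cv2.INTER_LINEAR)[0]
            d=np.abs(v[4:]-v[:-4]).sum(1); k=d.argmax()
            if d[k]>25: pts.append(P[k+2,:2])
        r,e=circ(np.array(pts)); c=r[:2]
    print(n,r,e,len(pts))
E
```

```text
top visual [[538.6 285.9]] left/right/top/bot [[539.  349.5]
 [537.1 222.7]
 [600.3 287.6]
 [478.1 284.2]]
top [501.2 345.5  60.4] 2.1557373508720796 15
side [536.1 294.2  61.5] 3.594657755157815 51
```

The estimates agree on the disc centre being about 2–5 mm from the ring centre, against 13 mm allowed. Backing off.

```bash

python3 -m handwheel '[[-6,0,-5,0,0,0,1],[-18,0,-15.1,0,0,0,1],[-34,0,-28.5,0,0,0,1],[-55,0,-46.1,0,0,0,1],[-76,0,-63.8,0,0,0,1]]'
python3 -m handwheel '[[-10,0,-30,0,0,0,1],[0,0,-60,0,0,0,1],[0,0,-100,0,0,0,1],[0,0,-140,0,0,0,1],[0,0,-180,0,0,0,1]]'
python3 - <<'E'
from h import *
np.set_printoptions(precision=1,suppress=True)
t=vision.grab_frame("top"); s=vision.grab_frame("side"); np.savez("pics/top9.npz",**t); np.savez("pics/side9.npz",**s)
# disc: warm hue (sand) pixels vs grey bench/ring; rear part, outside plate in top view
H=hsv(t); reg=H[165:220,163:182]; 
print("tophue sat\n",H[191,118:184:1,1],"\n",t["pixels"][191,118:184].sum(1))
m=cv2.inRange(H,np.array((5,60,40)),np.array((25,200,255))); m[:,:164]=0; m[:,190:]=0; m[:150]=0;m[230:]=0
c,_=cv2.findContours(m,cv2.RETR_EXTERNAL,cv2.CHAIN_APPROX_NONE); c=max(c,key=cv2.contourArea)[:,0]; print(c.min(0),c.max(0))
ys=[(r,c[c[:,1]==r,0].max()) for r in range(c[:,1].min(),c[:,1].max()+1)]
print([ (r,int(x)) for r,x in ys][::3])
H=hsv(s); m=cv2.inRange(H,np.array((5,50,40)),np.array((25,200,255))); m[:285]=0; m[345:]=0; m[:,:190]=0; m[:,280:]=0
c,_=cv2.findContours(m,cv2.RETR_EXTERNAL,cv2.CHAIN_APPROX_NONE); c=np.vstack(c)[:,0]; print("side",c.min(0),c.max(0))
bot=np.array([(x,c[c[:,0]==x,1].max()+.5) for x in range(c[:,0].min(),c[:,0].max()+1)]); print(bot[::5].astype(int).tolist()); 
def fr(p):
    q=least_squares(lambda q:np.hypot(*(p-q).T)-60,[540,290],loss="soft_l1"); return q.x,np.abs(q.fun).mean()
print("side bottom-rim fit z0",fr(cast(s,bot,0)))
e=np.array([(x+.5,r) for r,x in ys]); print("top rear-rim fit z0",fr(cast(t,e,0)),"z30",fr(cast(t,e,30)))
E
```

```text
clock: 18.15
eef_pos: [540.1, 150.0, 3.8]
tool_rot: [-0.242, 0.665, 0.663, 0.242]
force: [0.1, -1.2, 0.5]
opening: 85.3
gripper_force: 0.0
clock: 18.65
eef_pos: [539.3, 34.1, 142.8]
tool_rot: [-0.242, 0.666, 0.663, 0.242]
force: [0.6, -0.3, -0.4]
opening: 85.0
gripper_force: 0.0
tophue sat
 [ 19  19  18  18   7   5   5   5   7   8   8   7   7   8   8   5   6   8
   8   9   9   7  23  28  27  26   9   9  10   9   9   9   9  10  11   7
   7   8   8   8  81 112 114 115 178 109  88  84  82  87  88  50   6   5
   5   5  23  28  24  11  14   9   9   9  13   9] 
 [627 625 628 622 699 723 717 703 715 720 717 719 719 720 720 713 705 700
 700 696 701 686 686 690 680 672 680 698 698 699 699 699 702 701 684 712
 716 715 714 715 683 653 651 650 457 345 417 431 412 258 225 250 273 282
 288 285 387 438 335 197 165 168 166 165 167 171]
[164 178] [168 204]
[(178, 164), (181, 166), (184, 167), (187, 168), (190, 168), (193, 168), (196, 168), (199, 167), (202, 165)]
side [205 288] [255 312]Traceback (most recent call last):
  File "<stdin>", line 13, in <module>
    return umr_maximum(a, axis, None, out, keepdims, initial, where)
ValueError: zero-size array to reduction operation maximum which has no identity
```

```bash
python3 - <<'E'
from h import *
np.set_printoptions(precision=1,suppress=True)
t=load("top9"); s=load("side9")
def fr(p,r0):
    q=least_squares(lambda q:np.hypot(*(p-q).T)-r0,[540,290],loss="soft_l1"); return q.x,np.abs(q.fun).mean()
H=hsv(s); m=cv2.inRange(H,np.array((5,50,40)),np.array((25,200,255))); m[:295]=0; m[345:]=0; m[:,:195]=0; m[:,270:]=0
bot=np.array([(x,np.nonzero(m[:,x])[0].max()+.5) for x in range(195,270) if m[:,x].any()]); b=bot[bot[:,1]>304]; print(b[::4].tolist())
print("side base",fr(cast(s,b,0),60))
H=hsv(t); m=cv2.inRange(H,np.array((5,45,40)),np.array((25,200,255))); 
e=np.array([(164+np.nonzero(m[r,164:172])[0].max()+.5,r) for r in range(178,205)]); print("top rear base/rim",fr(cast(t,e,0),60),fr(cast(t,e,30),60))
for x in (207,212,240,250): print(x,s["pixels"][300:330,x].sum(1),H.shape and hsv(s)[300:330,x,1])
fm=cv2.inRange(hsv(t),np.array((15,60,100)),np.array((35,255,255)))[175:205,130:158]; print("ball/petal warm px",fm.sum()//255)
print("tilt check: rim points", cast(t,[[124,191],[139,191],[144,191]],38))
for n,p,h in (("jar",(269,135),52),("stake",(260,226),54),("oil",(112,241),85)):
    a=load("top0")["pixels"]; x,y=p; d=np.abs(a[y-14:y+15,x-14:x+15].astype(int)-t["pixels"][y-14:y+15,x-14:x+15]).mean(); print(n,"pixel change",d)
E
```

```text
[[210.0, 305.5], [214.0, 308.5], [230.0, 312.5], [234.0, 312.5], [238.0, 311.5], [242.0, 309.5], [246.0, 308.5], [250.0, 305.5]]
side base (array([539.7, 292.2]), np.float64(0.9308708940349403))
top rear base/rim (array([539.3, 292.2]), np.float64(0.775788411778377)) (array([535. , 284.5]), np.float64(0.7839877196330405))
207 [194 182 136 112 426 506 501 499 494 578 706 741 752 714 457 293 310 312
 316 309 306 311 312 305 310 309 307 308 303 309] [99 75 42  7 12  9  9 11  9 20 18 13 10 20 28 10 10  7 12 12 14 14 12 15
 12 12 12 14 12 12]
212 [247 233 466 531 521 515 529 518 497 493 489 489 481 602 727 747 660 390
 295 303 311 309 307 312 309 306 305 311 337 340] [115 112 108 104 106 107  98  53  14  11  11  12  11  25  16  13  31  22
  13  12  14  12  17  14  14  15   3  80 127 134]
240 [232 253 269 268 264 271 273 271 267 273 274 182 153 143 131 132 710 759
 635 352 295 304 305 303 306 305 302 306 310 308] [106 108 107 111 110 108 107 110 113 109 102  63   0   5  11  22  24   6
  29  15  10  10  12   8  10  15  12  12  10  17]
250 [240 234 238 249 220 141 446 527 529 526 561 676 733 741 618 369 298 306
 311 304 306 310 306 309 310 309 309 311 306 306] [109 111 107 109 104  63  10  11  13  11  16  21  14  13  31  18  13  12
  14  12  10  12  10  10  12  10  14  10  15  10]
ball/petal warm px 0
tilt check: rim points [[537.9 350.7]
 [537.3 308. ]
 [537.  293.8]]
jar pixel change 8.133571145461753
stake pixel change 19.932223543400713
oil pixel change 6.410225921521998
```

Disc base is at (539.7,292.2), within about 1 mm of the ring centre. The arm shades the bystanders, so I raise it clear and check them.

```bash

python3 -m handwheel '[[10,0,-25,0,0,0,1],[20,0,-60,0,0,0,1],[40,0,-100,0,0,0,1],[60,0,-140,0,0,0,1],[70,0,-170,0,0,0,1]]'
python3 -m handwheel '[[0,0,-35,0,0,0,1],[0,0,-70,0,0,0,1],[0,0,-105,0,0,0,1],[0,0,-130,0,0,0,1],[0,0,-130,0,0,0,1]]'
python3 - <<'E'
from h import *
np.set_printoptions(precision=1,suppress=True)
t=vision.grab_frame("top"); s=vision.grab_frame("side"); print(T()[0])
def cen(f,lo,hi,b):
    m=cv2.inRange(hsv(f),np.array(lo),np.array(hi))[b[1]:b[3],b[0]:b[2]]; y,x=np.nonzero(m); return (np.array([x.mean()+b[0],y.mean()+b[1]]),len(x)) if len(x) else None
for nm,n0,f in (("top","top0",t),("side","side0",s)):
    o=load(n0)
    for k,lo,hi,bt,bs in (("stake",(18,90,90),(32,255,255),(245,210,276,242),(266,198,294,226)),("jar",(3,150,50),(15,255,255),(255,125,285,156),(185,190,215,218)),("oil",(55,100,20),(85,255,255),(100,228,135,255),(275,283,305,330))):
        b=bt if nm=="top" else bs; print(nm,k,cen(o,lo,hi,b),cen(f,lo,hi,b))
    print("chisel",cen(f,(100,120,60),(125,255,255),(385,160,435,235) if nm=="top" else (235,140,295,168)))
# flower on disc: dark shaded/silver petals visible through plate
print(t["pixels"][191,122:170].sum(1)); print(t["pixels"][168:214,142].sum(1))
E
```

```text
clock: 19.25
eef_pos: [539.7, -20.4, 319.3]
tool_rot: [-0.241, 0.665, 0.664, 0.243]
force: [-0.3, -0.6, -0.6]
opening: 85.0
gripper_force: 0.0
clock: 19.75
eef_pos: [540.0, -105.2, 418.4]
tool_rot: [-0.239, 0.666, 0.663, 0.243]
force: [0.8, -0.8, 0.8]
opening: 85.3
gripper_force: 0.0
[ 539.3 -103.3  415.2]
top stake (array([260.2, 225.9]), 301) (array([261., 226.]), 252)
top jar (array([267.5, 146.9]), 62) (array([267.4, 147. ]), 62)
top oil (array([124. , 240.7]), 100) (array([123.3, 240.5]), 101)
chisel None
side stake (array([278.8, 213.3]), 344) (array([278.8, 213.3]), 342)
side jar (array([200.8, 209. ]), 165) (array([200.8, 209. ]), 164)
side oil (array([288.8, 313.7]), 535) (array([288.9, 313.6]), 536)
chisel (array([265.5, 155. ]), 53)
[690 717 711 691 708 711 711 711 711 711 710 706 695 693 688 684 689 673
 673 679 670 658 668 685 690 690 689 689 689 689 672 700 706 706 709 706
 678 648 644 647 439 340 400 411 398 244 217 243]
[703 677 667 691 708 706 708 705 706 707 706 707 709 705 698 689 690 692
 691 676 661 663 677 670 667 682 690 686 688 684 686 694 691 702 710 712
 712 711 711 711 711 711 712 697 675 670]
```

```bash
python3 -c "
from plant import ticket; print(ticket.close_job())"
```

```text
the job is handed in; nothing more can be done
None
```

The job is handed in at about 20 s: the chisel is in the tray, the disc with its flower sits within about 1 mm of the ring's centre, jar, stake and oil can are unmoved, and the gripper is open and clear, but I viewed 12 pictures, over the limit of 10.

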